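Show the tap's cartridge to the phone

ROBOT

A 7-joint arm with a two-finger parallel gripper is mounted at the origin on the work surface. World frame = base frame: x ahead of the robot, y to its left, z up, the work surface at z = 0. Lengths are in m, angles in rad, forces in N, time in s.
With the tool pointing down it reaches from about 0.4 to 0.85 m from the base axis. Payload 4.4 kg.
Tool frame: the origin (TCP) lies on the centre line of the jaws, within the pads' length; the fingertips stand 14 mm ahead of it and the grasp point (between the pads) lies 5 mm behind it (tips_ahead is the distance from the TCP to the fingertips, in m); y points along the fingers, z is the direction in which the jaws open and shut, and the axes are right-handed (so a half turn about y gives the same grasp; the last joint's range is limited). The gripper opens to 94 mm and grips with 3 to 60 N. Pads are 16 mm wide; open, the fingers measure 119 mm over their backs; the gripper's body (75 mm by 177 mm) begins 78 mm behind the grasp point.
Start: joints at [1.273, 0.628, 0.038, 1.517, -0.027, 0.996, -0.02], TCP at [0.149, -0.633, 0.219] pointing down, gripper open.
Joint ranges: [-3.06, 3.06], [-0.37, 2.12], [-1.25, 1.32], [0.18, 2.47], [-1.1, 4.24], [0.23, 1.98], [-2.94, 2.94]. Speed limits (rad/s): [2.57, 2.57, 3.14, 3.14, 3.14, 3.14, 3.14].

INTERFACE

Orientations are given as a unit quaternion [x, y, z, w].
In Python, from station import reach, line_to, move_j, grip, pause, ik, grab_frame, PlanningError, close_job, read_t, read_joint_positions, read_dq, read_tau, read_eef_pos, read_ee_rot, read_ft_force, read_moment, read_opening, tips_ahead gives the robot as it stands. Calls block until the motion is done:
- reach(position, orientation): joint-space move of the TCP to a pose.
- line_to(position, speed=0.15, orientation=None, max_force=None): straight line of the TCP; orientation=None keeps the orientation; speed is the mean speed in m/s. With max_force (N) it stops when the force on the tool has changed by that much, and returns True; else False.
- move_j(angles): joint-space move.
- grip(opening, f_grip=None): finger opening in m; f_grip is the grip in N (None keeps the last); returns when the fingers have stopped.
- pause(seconds).
- ik(position, orientation): joint angles nearest the present ones, or None.
- grab_frame(name): name is "scene" or "top"; returns a dict with "color" (400x640x3 uint8, blue, green, red), "range_z" (400x640 float32, m along the optical axis (not along the pixel's ray), 0 where there is no reading), "camera_matrix" (3x3 intrinsics, pixels), "rvec" (rotation vector, rad) and "tvec" (3), from world to camera coordinates, as OpenCV has them. Camera axes: x right, y down, z forward; pixel columns grow to the right and rows downward; lengths in m; the calibration is good to about 2 mm. A picture is of the moment at which its call begins.
A pose or a line that the arm cannot do raises PlanningError and nothing moves.
- close_job(): hands the job in, once; it reports no verdict.
Readings, each from a call of its own:
- read_t(): time.
- read_joint_positions(): joint angles.
- read_dq(): joint speeds.
- read_tau(): joint torques, N m.
- read_eef_pos(): TCP position.
- read_ee_rot(): TCP orientation.
- read_ft_force(): force on the tool from outside, world axes, zero at the start.
- read_moment(): the same for the moment, N m.
- read_opening(): finger opening in m.
Only numpy, scipy, OpenCV 4.12 (cv2) and the standard library are available. Lean on these libraries where they do the work, as an engineer would, in place of code of your own. Each camera call takes 0.05 s, during which the arm holds its last target. There are 200 camera calls.

TASK

The kitchen tap has been opened for repair and its cartridge stands loose in the open top of the tap body. Draw the cartridge out and hold it up to the phone on the stand, its underside facing the screen squarely, centred in front of the front camera at the top of the screen and about 12 cm from it, so that the parts supplier on the video call can see the seals; finish while holding it still there, with nothing else carrying it. Do not touch the phone or its stand, and leave the tap's other parts and the wrench where they lie.

Things in the scene. Friction and masses are not known exactly. Their poses are not given: they have to be found in the camera images.
- tap: Chrome kitchen mixer tap without its lever, fixed upright on the counter by the sink. Round body, diameter 54 mm, 142 mm high; origin at the centre of its foot on the counter, z up. Its open top has a round bore, diameter 43, 38 deep (floor 104 up), where the cartridge stands at first. The spout, diameter 24, leaves along the tap's +y 62 up and rises to 124 at 230 out, lower than the body's rim.
- cartridge: Loose tap cartridge, about 70 g. Origin at the centre of its flat underside (rubber seals), z towards the stem. From the underside: plastic cylinder, diameter 40 mm, to 30; neck, diameter 30, to 38; metal stem 10 x 10 square, 38 to 62, its flats square to the x and y axes, above the tap's rim. Starts upright in the tap's bore, 1.5 play all round, turned up to 45 degrees from the tap's yaw.
- phone: Phone fixed on its stand, tipped back: 150 x 72 x 9 mm. Origin on the glass at the front camera, on its middle line, 8 below the top edge, 121 above the counter. z points straight out of the screen, to the robot's side and 50 degrees above level; x up the screen to the top edge, y to the left as the robot sees it. Spans x -142 to 8, y -36 to 36, z -9 to 0; the lip at its foot reaches z = 6.
- stand: Small dark steel phone stand fixed on the counter, carrying the phone; foot 110 x 85 x 6 mm; origin under the foot, z up, the screen looks towards its -x.
- lever: The tap's chrome lever, loose on the counter: hub of diameter 46 mm, 31 mm high, origin under the hub's centre; flat lever reaching 116 mm along its +x, up to 33 mm high. Leave alone.
- nut: Brass retaining ring nut, outer diameter 42 mm, bore 31, height 14, lying flat, origin at the centre of its underside. Leave alone.
- collar: Chrome cover collar, outer diameter 54 mm, bore 43, height 20, lying flat, origin at the centre of its underside. Leave alone.
- wrench: Steel wrench about 200 mm long, lying flat along its x. Leave alone.

How it is judged:
On the way:
1. the cartridge is gripped and drawn clear of the tap's rim (z of cartridge in the frame of tap above 0.145 m and contact force between cartridge and the fingers above 0.5 N and contact force between cartridge and tap below 0.1 N), for 0.1 s.
At the end, for the whole second after the job is handed in: The cartridge is held by the fingers alone and at rest, the centre of its underside 90 to 150 mm straight out from the phone's front camera (120 is the middle) and within 25 mm of the camera's axis along and across the screen, the underside facing the screen to within 15 degrees (z of cartridge in the frame of phone between 0.09 and 0.15 m and x of cartridge in the frame of phone between -0.025 and 0.025 m and y of cartridge in the frame of phone between -0.025 and 0.025 m and angle between the z axis of cartridge and the z axis of phone, either way round below 0.26 rad and angle between cartridge's own z axis and vertical below 1.2 rad and contact force between cartridge and the fingers above 0.5 N and height (world z) of cartridge above 0.15 m and contact force between cartridge and tap below 0.1 N and contact force between cartridge and stand below 0.1 N and contact force between cartridge and lever below 0.1 N and contact force between cartridge and nut below 0.1 N and contact force between cartridge and collar below 0.1 N and contact force between cartridge and wrench below 0.1 N and linear speed of cartridge below 0.02 m/s and angular speed of cartridge below 0.2 rad/s); the arm keeps its last pose, push and grip.
It fails at once if the phone or its stand is touched (contact force between stand and anything else above 1 N).
It fails at once if another part of the tap or the wrench is moved more than 15 mm (distance of any of lever, nut, collar, wrench from where it was at the start of the episode above 0.015 m).
It also fails if it takes over 38 s, if anything falls off the work surface, if the arm or the gripper's body presses on something with over 40 N, if the wrist force passes 120 N, or if a joint passes its speed limit or range.

## Working session

There is one attempt and no reset: what is moved stays moved. The work goes in short steps, each a Python script; the robot and the scene stay as the last script left them, time stands still between calls to the robot, and variables do not carry over. Pictures are saved under pics/ and viewed, about 8 in all and at most 12, crops included, and the job is handed in when it is done.

```bash
ls; mkdir -p pics; cat > h.py <<'E'
import numpy as np, cv2
from station import *
def pts(f):
    K=f["camera_matrix"];R=cv2.Rodrigues(np.array(f["rvec"],float))[0];t=np.array(f["tvec"],float).ravel()
    d=f["range_z"];v,u=np.indices(d.shape)
    c=np.stack([(u-K[0,2])/K[0,0]*d,(v-K[1,2])/K[1,1]*d,d],-1)
    P=(c-t)@R; P[d<=0]=np.nan
    return P
E
python3 - <<'E'
from h import *
for n in("scene","top"):
    f=grab_frame(n);cv2.imwrite(f"pics/{n}0.png",f["color"]);np.savez(f"{n}0.npz",**f)
    R=cv2.Rodrigues(np.array(f["rvec"],float))[0];print(n,-R.T@np.ravel(f["tvec"]),R[2],f["camera_matrix"][0])
print(read_t(),read_eef_pos(),read_ee_rot(),read_opening(),tips_ahead)
E
```

```text
pics
scene [1.13680575 0.49704115 0.70946011] [-0.56694189 -0.563835   -0.60055556] [482.06308937   0.         321.51884273]
top [ 0.40637997 -0.10727976  1.19638072] [ 0.15650961  0.02266711 -0.9874163 ] [490.72477238   0.         319.7458838 ]
0.1 [ 0.14924585 -0.63204458  0.2186479 ] [-0.08182402  0.70295416 -0.70177402  0.0816915 ] 0.09390568907815586 0.014
```

View pics/scene0.png

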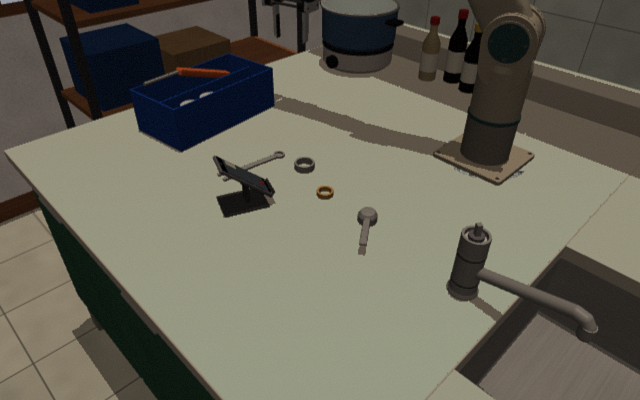

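View pics/top0.png

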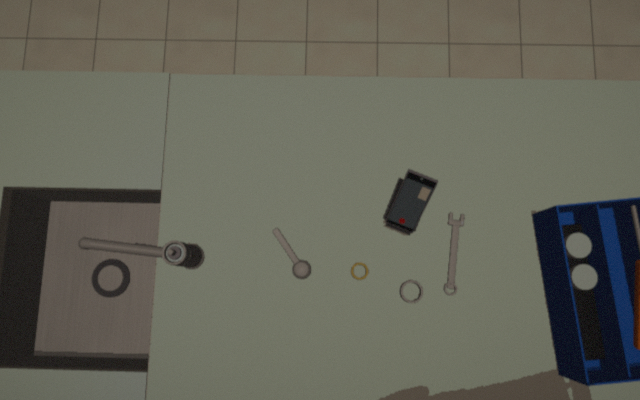

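The scene view shows the tap at (470,260) with the stem at (478,230), and the phone at (245,180). In the top view the tap's rim is at (175,252), the phone at (412,203), and the lever, nut, collar and wrench lie between x=275 and x=465. Next I measure the tap, stem and phone from depth, with enlarged crops.

```bash
python3 - <<'E'
from h import *
S=dict(np.load("scene0.npz"));T=dict(np.load("top0.npz"))
PS=pts(S);PT=pts(T)
a=cv2.resize(T["color"][225:280,145:215],None,fx=5.5,fy=5.5,interpolation=2)
b=cv2.resize(S["color"][210:310,430:510],None,fx=5,fy=5,interpolation=2)[:302*1+0:]
c=cv2.resize(T["color"][160:245,370:450],None,fx=4.8,fy=4.8,interpolation=2)
d=cv2.resize(S["color"][145:225,200:290],None,fx=4.3,fy=4.3,interpolation=2)
W=np.zeros((600,800,3),np.uint8)
for im,(x,y) in((a,(0,0)),(b,(0,305)),(c,(400,0)),(d,(400,305))):
    im=im[:295,:395];W[y:y+im.shape[0],x:x+im.shape[1]]=im
cv2.imwrite("pics/crops.png",np.clip(W*1.8,0,255).astype(np.uint8))
for n,P,box in(("T",PT,(225,280,145,215)),("S",PS,(210,310,430,510))):
    Q=P[box[0]:box[1],box[2]:box[3]].reshape(-1,3);Q=Q[~np.isnan(Q[:,0])]
    r=Q[abs(Q[:,2]-.142)<.006];st=Q[(Q[:,2]>.155)&(Q[:,2]<.18)]
    for l,q in(("rim",r),("stem",st)):
        if len(q): print(n,l,len(q),q.mean(0).round(4),q.min(0).round(4),q.max(0).round(4),"circ",cv2.minEnclosingCircle(q[:,:2].astype(np.float32)))
        if l=="stem" and len(q)>3: print(cv2.minAreaRect((q[:,:2]*1000).astype(np.float32)))
for n,P,box in(("T",PT,(160,245,370,450)),("S",PS,(145,225,200,290))):
    Q=P[box[0]:box[1],box[2]:box[3]].reshape(-1,3);Q=Q[~np.isnan(Q[:,0])]
    q=Q[Q[:,2]>.035]
    for i in range(4):
        m=q.mean(0);nv=np.linalg.svd(q-m)[2][2];nv*=np.sign(nv[2]);e=(q-m)@nv
        if i<3:q=q[abs(e)<max(.003,1.5*np.std(e))]
    print(n,"phone",len(q),m.round(4),nv.round(4),np.degrees(np.arcsin(nv[2])),np.degrees(np.arctan2(nv[1],nv[0])),"zmax",q[:,2].max(), "res",e.std())
    h=np.array([*nv[:2],0]);h/=np.linalg.norm(h);yv=np.cross([0,0,1],h)  # phone y? 
    xv=np.cross(yv,nv)
    for l,v in(("y",yv),("x",xv)):
        s=q@v;print(l,v.round(3),np.percentile(s,[0,1,99,100]).round(4))
    print("rect",cv2.minAreaRect((np.c_[q@yv,q@xv]*1000).astype(np.float32)))
E
```

```text
T rim 329 [0.4735 0.2299 0.1408] [0.4473 0.2034 0.1361] [0.4996 0.2572 0.1469] circ ((0.4738845229148865, 0.23084329068660736), 0.02748238481581211)
T stem 32 [0.4736 0.23   0.1637] [0.4672 0.2233 0.1564] [0.4798 0.2375 0.1687] circ ((0.47371551394462585, 0.23040634393692017), 0.007162800058722496)
((473.3216247558594, 230.3870849609375), (11.637804985046387, 9.69430923461914), 52.81064224243164)
S rim 402 [0.4796 0.2342 0.1407] [0.4487 0.2051 0.136 ] [0.5028 0.2586 0.1479] circ ((0.47539517283439636, 0.23196379840373993), 0.02769337221980095)
S stem 59 [0.4765 0.2326 0.1621] [0.4679 0.2246 0.1552] [0.4829 0.2391 0.1674] circ ((0.47543418407440186, 0.23242633044719696), 0.007946895435452461)
((475.3333435058594, 232.54571533203125), (13.086857795715332, 10.150864601135254), 51.981964111328125)
T phone 1535 [ 0.6093 -0.2909  0.0825] [-0.5969  0.2295  0.7688] 50.24555169942553 158.97023202955657 zmax 0.12803342472087462 res 0.0014446053445987016
y [-0.359 -0.933  0.   ] [0.0165 0.0178 0.0876 0.0887]
x [-0.718  0.276 -0.639] [-0.6392 -0.6379 -0.4977 -0.4954]
rect ((52.472068786621094, -567.2286376953125), (71.57318115234375, 143.9404296875), 0.4190516471862793)
S phone 690 [ 0.6144 -0.2842  0.0847] [-0.5837  0.2607  0.769 ] 50.26156767014213 155.93686528266264 zmax 0.12688408064673434 res 0.0011926210739939356
y [-0.408 -0.913  0.   ] [-0.0242 -0.0222  0.0486  0.0523]
x [-0.702  0.314 -0.639] [-0.6409 -0.64   -0.4989 -0.4962]
rect ((14.004631042480469, -568.5932006835938), (144.19874572753906, 76.2499008178711), 89.20052337646484)
```

View pics/crops.png

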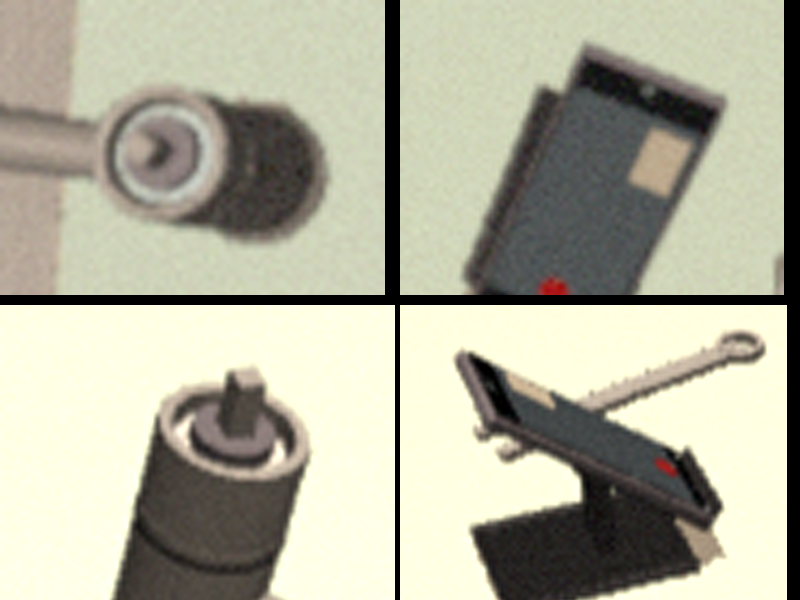

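The crops show the front camera at top-view pixel (421.9,179) and scene pixel (220.9,163.6). The stem is square, with one flat facing the scene camera, which fits the measured ~52° yaw. Next I check the camera point in both views and the IK for both poses.

```bash
cat >> h.py <<'E'
from scipy.spatial.transform import Rotation as Rn
def quat(point,jaw):
    y=np.array(point,float);y/=np.linalg.norm(y);z=np.array(jaw,float);z-=y*(z@y);z/=np.linalg.norm(z)
    return Rn.from_matrix(np.c_[np.cross(y,z),y,z]).as_quat()
STEM=np.array([.4745,.2313])
E
python3 - <<'E'
from h import *
C=[]
for n,(u,v) in(("top",(421.9,179)),("scene",(220.9,163.6))):
    f=dict(np.load(n+"0.npz"));K=f["camera_matrix"];R=cv2.Rodrigues(f["rvec"])[0];o=-R.T@f["tvec"].ravel()
    d=R.T@np.linalg.inv(K)@[u,v,1];p=o+d*(.121-o[2])/d[2];C.append(p);print(n,p,"depth",pts(f)[int(round(v)),int(round(u))])
c=np.mean(C,0);el,az=np.radians(50),np.radians(158.)
n=np.array([np.cos(el)*np.cos(az),np.cos(el)*np.sin(az),np.sin(el)]);print(c,n)
print(read_ee_rot(),Rn.from_quat(read_ee_rot()).as_matrix().round(2).tolist())
for a in(52,-38,142,-128):
    q=quat([0,0,-1],[np.cos(np.radians(a)),np.sin(np.radians(a)),0])
    for z in(.157,.33):
        j=ik([*STEM,z],q);print(a,z,None if j is None else np.round(j,2))
h=np.cross([0,0,1],n);h/=np.linalg.norm(h);g=np.cross(n,h)
for a in range(0,360,30):
    q=quat(-n,np.cos(np.radians(a))*h+np.sin(np.radians(a))*g)
    j=ik(c+n*.173,q);print("end",a,None if j is None else np.round(j,2))
E
```

```text
top [ 0.65169898 -0.30899769  0.121     ] depth [ 0.65180118 -0.30930061  0.12057105]
scene [ 0.65063727 -0.30656195  0.121     ] depth [ 0.65056892 -0.30648133  0.11994249]
[ 0.65116812 -0.30777982  0.121     ] [-0.59598229  0.24079248  0.76604444]
[-0.08182402  0.70295416 -0.70177402  0.0816915 ] [[-0.97, -0.0, 0.23], [-0.23, 0.0, -0.97], [-0.0, -1.0, -0.0]]
52 0.157 [ 0.05  0.68 -0.88  1.91  0.68  0.88 -0.27]
52 0.33 [ 0.2   0.53 -1.11  1.68  0.49  1.25 -0.11]
-38 0.157 [-0.22  0.57 -0.42  1.91  0.34  0.73 -1.5 ]
-38 0.33 [ 0.09  0.45 -0.9   1.68  0.38  1.19 -1.56]
142 0.157 [ 0.14  0.76 -1.06  1.91  0.81  0.98  1.18]
142 0.33 [ 0.18  0.51 -1.06  1.68  0.46  1.23  1.49]
-128 0.157 [-0.5   0.54 -0.01  1.92  0.    0.68 -2.74]
-128 0.33 [-1.03  0.42  0.78  1.71 -0.32  1.14 -2.4 ]
end 0 [ 0.81  0.38 -0.51  2.27  2.35  0.24  2.42]
end 30 [ 1.17  0.52 -1.05  2.26  1.91  0.5  -2.85]
end 60 [ 1.17  0.52 -1.05  2.26  1.91  0.5  -2.33]
end 90 [ 1.17  0.52 -1.05  2.26  1.91  0.5  -1.8 ]
end 120 [ 0.93  0.41 -0.68  2.27  2.16  0.3  -1.56]
end 150 [ 1.07  0.46 -0.89  2.27  2.    0.4  -0.86]
end 180 [ 0.96  0.42 -0.73  2.27  2.12  0.32 -0.47]
end 210 [ 0.83  0.38 -0.54  2.27  2.31  0.25 -0.15]
end 240 [ 1.17  0.52 -1.05  2.26  1.91  0.5   0.82]
end 270 [ 1.17  0.52 -1.05  2.26  1.91  0.5   1.34]
end 300 [ 1.17  0.52 -1.05  2.26  1.91  0.5   1.86]
end 330 [ 0.94  0.41 -0.69  2.27  2.16  0.3   2.11]
```

```bash
python3 - <<'E'
from h import *
a=np.radians(-38);q=quat([0,0,-1],[np.cos(a),np.sin(a),0])
reach([*STEM,.30],q)
grip(.05,40)
line_to([*STEM,.20],.1)
print(read_t(),read_eef_pos(),read_joint_positions())
out=[]
for n,b in(("top",(205,300,130,230)),("scene",(160,310,400,540))):
    f=grab_frame(n);out.append(cv2.resize(f["color"][b[0]:b[1],b[2]:b[3]],(395,420),interpolation=2))
cv2.imwrite("pics/pre.png",np.clip(np.hstack(out)*1.8,0,255).astype(np.uint8))
E
```

```text
5.3167 [0.47486247 0.23163867 0.20053768] [-0.01202423  0.57199486 -0.74985704  1.86507406  0.49179114  0.89719969
 -1.6616442 ]
```

View pics/pre.png

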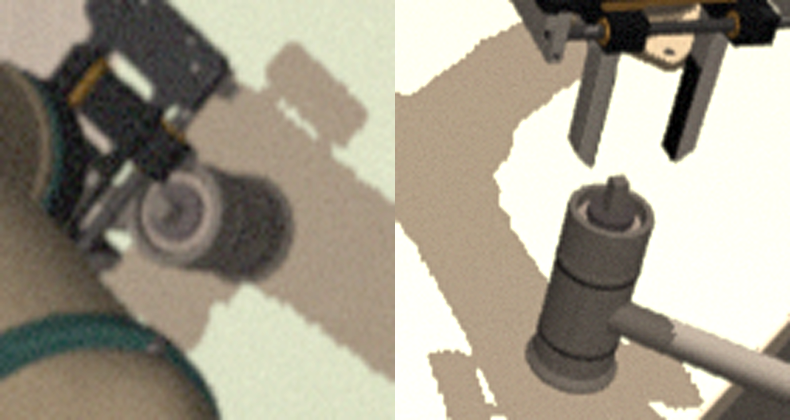

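The fingers straddle the stem and are parallel to its flats. In the scene crop their midpoint looks a few mm right of the stem. I'll check this with depth.

```bash
python3 - <<'E'
from h import *
a=np.radians(-38);J=np.array([np.cos(a),np.sin(a)]);W=np.array([-J[1],J[0]])
tcp=read_eef_pos();print(tcp, tcp[:2]@J,tcp[:2]@W,read_opening())
for n,b in(("scene",(160,310,400,540)),("top",(205,300,130,230))):
    f=grab_frame(n);P=pts(f)[b[0]:b[1],b[2]:b[3]].reshape(-1,3)
    for l,lo,hi in(("rim",.137,.147),("stem",.156,.172),("tips",.187,.205)):
        q=P[(P[:,2]>lo)&(P[:,2]<hi)&(np.hypot(*(P[:,:2]-STEM).T)<.06)]
        if len(q)<4: continue
        s=q[:,:2]@J-STEM@J;w=q[:,:2]@W-STEM@W
        print(n,l,len(q),"J",np.percentile(s,[0,5,50,95,100]).round(4),"W",np.percentile(w,[0,5,50,95,100]).round(4),"z",q[:,2].min().round(4))
        if l=="tips": print(np.histogram(s,bins=np.arange(-.06,.061,.005)))
E
```

```text
[0.47489509 0.23156391 0.20064123] 0.2316574636168393 0.474849462792792 0.04999229091266948
scene rim 371 J [-0.0267 -0.0224  0.0039  0.0236  0.0267] W [-0.0256 -0.0206  0.0059  0.0255  0.0277] z 0.137
scene stem 54 J [-0.0066 -0.005   0.0016  0.0052  0.0055] W [-0.0054 -0.0031  0.0032  0.006   0.0062] z 0.1566
scene tips 157 J [-0.0378 -0.034  -0.0251  0.0367  0.0375] W [-0.0076 -0.0057  0.0092  0.0119  0.0127] z 0.1872
(array([ 0,  0,  0,  0,  6, 17, 58, 11,  0,  0,  0,  0,  0,  0,  0,  0,  2,
       20, 20, 23,  0,  0,  0,  0]), array([-6.00000000e-02, -5.50000000e-02, -5.00000000e-02, -4.50000000e-02,
       -4.00000000e-02, -3.50000000e-02, -3.00000000e-02, -2.50000000e-02,
       -2.00000000e-02, -1.50000000e-02, -1.00000000e-02, -5.00000000e-03,
       -2.77555756e-17,  5.00000000e-03,  1.00000000e-02,  1.50000000e-02,
        2.00000000e-02,  2.50000000e-02,  3.00000000e-02,  3.50000000e-02,
        4.00000000e-02,  4.50000000e-02,  5.00000000e-02,  5.50000000e-02,
        6.00000000e-02]))
top rim 265 J [-0.0269 -0.0235 -0.0016  0.0229  0.0261] W [-0.0284 -0.0246 -0.0062  0.0168  0.0205] z 0.137
top stem 30 J [-0.0046 -0.0046  0.0004  0.0042  0.0045] W [-0.0072 -0.0061 -0.002   0.0038  0.0051] z 0.1572
top tips 35 J [-0.0369 -0.0352 -0.0256  0.0338  0.0365] W [-0.0096 -0.0092 -0.0084 -0.0002  0.0033] z 0.1874
(array([ 0,  0,  0,  0,  2,  6, 12,  3,  0,  0,  0,  0,  0,  0,  0,  0,  0,
        7,  4,  1,  0,  0,  0,  0]), array([-6.00000000e-02, -5.50000000e-02, -5.00000000e-02, -4.50000000e-02,
       -4.00000000e-02, -3.50000000e-02, -3.00000000e-02, -2.50000000e-02,
       -2.00000000e-02, -1.50000000e-02, -1.00000000e-02, -5.00000000e-03,
       -2.77555756e-17,  5.00000000e-03,  1.00000000e-02,  1.50000000e-02,
        2.00000000e-02,  2.50000000e-02,  3.00000000e-02,  3.50000000e-02,
        4.00000000e-02,  4.50000000e-02,  5.00000000e-02,  5.50000000e-02,
        6.00000000e-02]))
```

Depth shows the fingers spanning ±37.5 mm about the stem, which spans ±5 mm, so they are centred to within 1 mm. The visual offset was perspective. I'll descend, grip and lift.

```bash
python3 - <<'E'
from h import *
print(line_to([*STEM,.159],.06,max_force=10),read_eef_pos(),read_ft_force())
grip(.0,12); print(read_opening(),read_ft_force())
grip(.0,40); print(read_opening(),read_ft_force())
print(line_to([*STEM,.19],.05,max_force=20),read_ft_force())
line_to([*STEM,.32],.15); print(read_t(),read_opening(),read_eef_pos(),read_ft_force())
out=[]
for n,b in(("top",(205,300,130,230)),("scene",(110,260,400,540))):
    f=grab_frame(n);np.savez(n+"1.npz",**f);out.append(cv2.resize(f["color"][b[0]:b[1],b[2]:b[3]],(395,420),interpolation=2))
cv2.imwrite("pics/lift.png",np.clip(np.hstack(out)*1.8,0,255).astype(np.uint8))
E
```

```text
False [0.47459188 0.2315763  0.15912138] [-0.72606353  0.12253433 -0.08290621]
0.009536577533557921 [ 0.60195144 -0.41942826  0.56301286]
0.009516043817741853 [0.49170418 0.27039316 1.72496935]
False [-0.61921296  0.34005133 -1.02262586]
9.05 0.009546288443600793 [0.47406367 0.23081111 0.31913475] [ 0.85841689  0.62769618 -0.33805595]
```

View pics/lift.png

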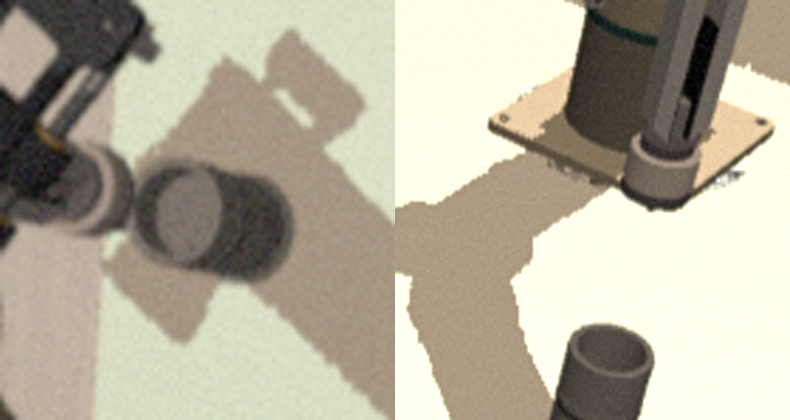

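The cartridge hangs straight in the jaws, square on its flats (opening 9.5 mm), and the bore is empty. I move to a stand-off on the phone's axis, then go in along it.

```bash
python3 - <<'E'
from h import *
c=np.array([.6512,-.3078,.121]);el,az=np.radians(50),np.radians(158.)
n=np.array([np.cos(el)*np.cos(az),np.cos(el)*np.sin(az),np.sin(el)])
h=np.cross([0,0,1],n);h/=np.linalg.norm(h);g=np.cross(n,h)
print(np.round(read_joint_positions(),2))
best=None
for a in(60,75,90,105,120,-120,-90,-60):
    q=quat(-n,np.cos(np.radians(a))*h+np.sin(np.radians(a))*g)
    js=[ik(c+n*d,q) for d in(.235,.175)]
    print(a,[None if j is None else np.round(j,2) for j in js])
    if all(j is not None for j in js):
        s=max(abs(js[0]-read_joint_positions()))
        if best is None or s<best[0]: best=(s,a,q,js)
print(best[:2]);s,a,q,js=best
reach(c+n*.235,q);print(read_t(),read_eef_pos(),np.round(read_joint_positions(),2))
try: print(line_to(c+n*.175,.05,max_force=8))
except PlanningError as e: print("PE",e)
print(read_t(),read_eef_pos(),c+n*.175,read_opening(),np.round(read_joint_positions(),3))
out=[]
for nm,b in(("top",(100,300,300,500)),("scene",(60,260,150,350))):
    f=grab_frame(nm);np.savez(nm+"2.npz",**f);out.append(cv2.resize(f["color"][b[0]:b[1],b[2]:b[3]],(398,398),interpolation=2))
cv2.imwrite("pics/end.png",np.clip(np.hstack(out)*1.8,0,255).astype(np.uint8))
E
```

```text
[ 0.06  0.45 -0.83  1.7   0.36  1.16 -1.54]
60 [array([ 1.26,  0.33, -1.05,  2.29,  1.7 ,  0.32, -2.16]), array([ 0.89,  0.39, -0.62,  2.27,  2.21,  0.28, -2.67])]
75 [array([ 1.26,  0.33, -1.05,  2.29,  1.7 ,  0.32, -1.9 ]), array([ 0.86,  0.38, -0.57,  2.27,  2.26,  0.26, -2.46])]
90 [array([ 1.26,  0.33, -1.05,  2.29,  1.7 ,  0.32, -1.64]), array([ 0.99,  0.42, -0.76,  2.27,  2.09,  0.33, -2.01])]
105 [array([ 1.26,  0.33, -1.05,  2.29,  1.7 ,  0.32, -1.38]), array([ 0.92,  0.4 , -0.66,  2.27,  2.18,  0.29, -1.84])]
120 [array([ 1.26,  0.33, -1.05,  2.29,  1.7 ,  0.32, -1.12]), array([ 0.91,  0.39, -0.64,  2.27,  2.19,  0.28, -1.6 ])]
-120 [array([ 1.3 ,  0.35, -1.12,  2.29,  1.69,  0.35,  1.  ]), array([ 1.24,  0.58, -1.19,  2.26,  1.85,  0.59,  0.89])]
-90 [array([ 1.26,  0.33, -1.05,  2.29,  1.7 ,  0.32,  1.5 ]), array([ 0.81,  0.37, -0.51,  2.27,  2.35,  0.24,  0.85])]
-60 [array([ 1.26,  0.33, -1.05,  2.29,  1.7 ,  0.32,  2.02]), array([ 0.81,  0.37, -0.51,  2.27,  2.35,  0.24,  1.38])]
(np.float64(1.3471622490509954), 90)
10.9083 [ 0.51198166 -0.25066703  0.30147355] [ 1.26  0.33 -1.05  2.29  1.7   0.32 -1.64]
False
12.2583 [ 0.54685181 -0.26569395  0.25534277] [ 0.5469031  -0.26566132  0.25505778] 0.009538344871069651 [ 1.176  0.516 -1.061  2.266  1.905  0.496 -1.795]
```

View pics/end.png

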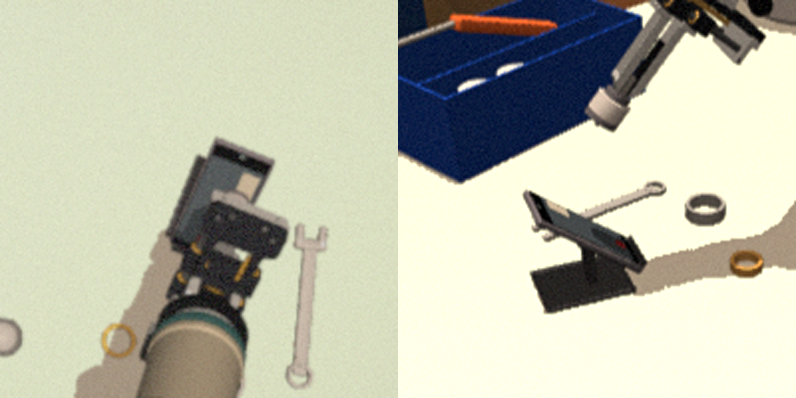

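The cartridge (scene crop (608,108)) faces the screen squarely and touches nothing. As a last check I measure its position in the phone frame from depth.

```bash
python3 - <<'E'
from h import *
c=np.array([.6512,-.3078,.121]);el,az=np.radians(50),np.radians(158.)
n=np.array([np.cos(el)*np.cos(az),np.cos(el)*np.sin(az),np.sin(el)])
y=np.cross([0,0,1],n);y/=np.linalg.norm(y);y=-y if y[1]<0 else y;x=np.cross(y,n)
pause(.5)
for nm in("scene","top"):
    P=pts(grab_frame(nm)).reshape(-1,3)-c;Q=np.c_[P@x,P@y,P@n]
    q=Q[(Q[:,2]>.10)&(Q[:,2]<.16)&(np.hypot(Q[:,0],Q[:,1])<.045)]
    if len(q)<10: print(nm,len(q));continue
    print(nm,len(q),np.percentile(q,[1,50,99],axis=0).round(4).tolist())
    b=q[(q[:,2]<.147)];A=np.c_[2*b[:,:2],np.ones(len(b))]
    for lo,hi in((.12,.135),(.135,.15)):
        s=q[(q[:,2]>lo)&(q[:,2]<hi)]
        if len(s)>6:
            # circle of known r=20 through the visible side
            from scipy.optimize import least_squares
            r=least_squares(lambda p:np.hypot(s[:,0]-p[0],s[:,1]-p[1])-.02,s[:,:2].mean(0)*0,loss="soft_l1",f_scale=.002);print("axis",lo,r.x.round(4))
print(read_opening(),np.abs(read_dq()).max(),read_t())
Rm=Rn.from_quat(read_ee_rot()).as_matrix();print("ang",np.degrees(np.arccos(-Rm[:,1]@n)))
E
```

```text
scene 342 [[-0.0156, -0.0084, 0.1208], [0.0075, 0.0142, 0.1411], [0.0197, 0.022, 0.1591]]
axis 0.12 [-0.001  -0.0001]
axis 0.135 [-0.001  -0.0003]
top 42 [[0.0124, -0.0136, 0.1198], [0.0178, 0.0006, 0.1273], [0.0198, 0.0132, 0.1368]]
axis 0.12 [-0.0011 -0.0007]
0.009627207835268563 0.002024347626930389 12.9583
ang 0.003959695955198835
```

Axis offset is about 1 mm, the underside is 120 mm out, and the arm is at rest. Handing in.

```bash
python3 -c "
from station import *
close_job();print(read_t(),read_opening())"
```

```text
the job is handed in; nothing more can be done
the job is handed in; nothing more can be done
```

I gripped the cartridge by the flats of its stem at 40 N and lifted it straight out of the tap. It is now held in front of the phone's front camera, and I handed the job in at about 13 s. `close_job()` gave no verdict.

**Final position, measured with depth from both cameras:**
- **Distance:** the underside is about 120 mm out from the camera.
- **Centring:** the cartridge's axis is about 1 mm off the camera's axis.
- **Angle:** the tool is within 0.01° of the phone direction I used. That direction is itself uncertain by about 1.5°, because the two views put the phone's yaw at 156° and 159° and I used 158°.
- **Grip and motion:** the grip was steady at a 9.6 mm opening on the stem, and the arm was at rest.

**Contact:** no contact showed on the line in to the phone. The phone, stand, nut, collar and wrench looked undisturbed in the pictures, though I did not measure their positions again. The lever was only partly visible in the last picture.

**Checks that disagreed:** one picture before the grasp suggested the fingers were about 5 mm off the stem. Depth showed them centred to within 1 mm, so I made no correction. My last readings after handing in were refused, so I have no measurements from the judged second.

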